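# Check sprung tweezers on a tip-gap gauge

### The job

Lay the blue-gripped tweezers on the gauge stand, tail in the notch of the narrow post and tips on the white block, and let go so that they spring open there. Then, leaving them lying on the stand, squeeze the blue grips until each yellow tip stands on its own red line (20 mm between the tips), and hold that gap steady for at least two seconds: finish still squeezing, without letting go. Leave the other things where they are.

Things in the scene. Friction and masses are not known exactly. Their poses are not given: they have to be found in the camera images.
- tweezers: Loose sprung tweezers, about 50 g, 205 mm long, lying on their edges so that the blades open sideways: steel tail block (30 x 10 x 12 mm, x -140 to -110 mm), two steel blades 12 mm high, ribbed blue grips, yellow tips. Origin on the underside, middle line, between the middles of the grips. x to the tips, y to the left blade, z up. They balance about 10 mm behind the origin.
- grip (a point): Where to grip: midway between the two blue grips, 7 mm above the underside; axes as the tweezers'. Each grip is 50 mm long (x), 5 mm thick, 14 mm high, its outer face parallel to x near the 20 mm gap. Over the outside, at their middle, they measure 35 mm free and about 20 mm when the tips are 20 mm apart. Squeezing force on each finger: about 2 N to start, 5 N at the 20 mm gap, 7 N shut.
- tip_left (a point): End of the left blade's yellow tip, mid-thickness (blade 3 mm thick), 3 mm above the underside. The tip gap is the distance from tip_left to tip_right: 44 mm free. Each blade is a stiff bar on a sprung pivot at x = -115, y = +-3 mm of the tweezers; tip 180 mm from the pivot, middle of the blue grip 115 mm, so the gap shrinks 1.56 mm per mm of squeeze there.
- tip_right (a point): End of the right blade's yellow tip, likewise.
- tail (a point): Centre of the tweezers' tail block, 6 mm above the underside, 125 mm behind the middle of the grips.
- stand: Gauge stand, fixed: aluminium base plate 260 x 90 x 10 mm, a narrow grey post with an open-topped notch for the tail, and a white tip block. Origin at worktop level; x from post to block, z up. The tweezers lie on it pointing along +x, same way up as at the start, underside 45 mm above the worktop. From x = -118 to +39 mm only the 10 mm base plate lies below them: room for fingers.
- saddle (a point): Middle of the notch floor on the grey post, 45 mm above the worktop, at x = -125 mm of the stand. The post is 14 mm long in x; the notch is 18 mm wide in y, open at both ends, its cheeks about 15 mm high and slightly flared at the top.
- gauge (a point): Middle of the white block's top, 45 mm above the worktop, at x = +65 mm of the stand; axes as the stand's. The top is 52 (x) by 90 (y) mm. Two red lines run along x over it at y = +10 and y = -10 mm: the left tip belongs on the +y line, the right tip on the -y line.
- bottle: Bystander: white reagent bottle with a teal cap, 44 mm wide, 121 mm high; origin under its middle.
- dish: Bystander: petri dish, 64 mm wide, 15 mm high; origin under its middle.
- cuvettes: Bystander: red cuvette box, 66 x 99 x 34 mm; origin under its middle.
- timer: Bystander: white bench timer, 62 x 68 x 18 mm; origin under its middle.

How it is judged:
By the outcome, as a careful person would: the job done as asked, in the order asked, and still so for the second after the job is handed in, while the arm keeps its last pose, push and grip.
It also fails if it takes over 67 s, if anything falls off the work surface, if the arm or the gripper's body presses on something with over 40 N, if the wrist force passes 120 N, or if a joint passes its speed limit or range.

### The arm

A 6-joint arm with a two-finger parallel gripper is mounted at the origin on a cart in front of the work surface, level with it; the furniture and walls round the work are solid. World frame = base frame: x ahead of the robot, y to its left, z up, the work surface at z = 0. Lengths are in m, angles in rad, forces in N, time in s.
With the tool pointing down it reaches from about 0.35 to 0.775 m from the base axis. Payload 7.3 kg.
Tool frame: the origin (TCP) lies at the very end of the fingers, on their centre line; the grasp point (between the pads) lies robot.pinch_z behind it (robot.pinch_z is the distance from the TCP to the grasp point, in m); y points along the fingers, z is the direction in which the jaws open and shut, and the axes are right-handed (so a half turn about y gives the same grasp; the last joint's range is limited). The gripper opens to 92 mm and grips with 3 to 60 N. Pads are 19 mm wide; open, the fingers measure 130 mm over their backs; the gripper's body (75 mm by 190 mm) begins 47 mm behind the grasp point.
Start: joints at [1.066, 0.342, 1.524, -0, 1.275, -0.146], TCP at [0.184, 0.492, 0.227] pointing down, gripper open.
Joint ranges: [-2.53, 2.53], [-0.77, 2.02], [0.04, 2.7], [-1, 4.14], [0.28, 2.66], [-3.11, 3.11]. Speed limits (rad/s): [2.57, 2.57, 3.14, 3.14, 3.14, 3.14].

### API

Orientations are given as [roll, pitch, yaw] about the fixed x, y, z axes, in that order (R = Rz(yaw) Ry(pitch) Rx(roll)).
In Python, from cell import status, viewer, robot gives the robot as it stands. The module is installed in compiled form; this text tells all that it offers.
- The arm moves only by the shell command python3 -m pendant 'ROWS' [FORCE]. ROWS is JSON, a list that holds one entry, the list of rows, each a list of 7 numbers: the shift along the tool's x, y, z in cm, then the turn, a rotation vector about the tool's x, y, z in rad, then the finger opening in cm, from 0 to 9.18. A call has 1 to 20 rows; each row is the pose to reach, as a shift and turn from the pose commanded when the call began, along the tool's axes at that moment; what a row does not reach only later rows make up. A row lasts 1/10 s, in which the tool goes at most 50 mm and 8.59 degrees, less where a joint would pass 70% of its speed; a pose out of reach is approached as far as the arm can. A call with a gripper value outside its range is refused whole. The fingers move at their own pace and stop on an object; FORCE is the grip in N (left out, the last holds). Time passes only in rows, so rows that repeat a pose let the fingers close. It gives the time, the measured TCP pose, the force and the opening at its end, in the units of the state.
- status.observe(): the state, without advancing time (a new reading comes with each control period).
- viewer.read_camera(name): name is "scene" or "side" or "wrist"; returns a dict with "image" (480x640x3 uint8, red, green, blue), "range_z" (480x640 float32, m along the optical axis (not along the pixel's ray), 0 where there is no reading), "fx", "fy", "cx", "cy" (pixels), "camera_from_world" (4x4, takes a point from world to camera coordinates). Camera axes: x right, y up, looking along -z (the intrinsics and any distortion apply to the point x, -y, -z); pixel columns grow to the right and rows downward; lengths in m; the calibration is good to about 2 mm. A picture is of the moment at which its call begins.
- robot.hand_in(): hands the job in, once; it reports no verdict.
The state is a dict: "time": time; "qpos": joint angles; "qvel": joint speeds; "joint_efforts": joint torques, N m; "tool_pos": TCP position; "tool_rot": TCP orientation; "contact_force": force on the tool from outside, world axes, zero at the start; "torque": the same for the moment, N m; "opening": finger opening in m.
Only numpy, scipy, OpenCV 4.12 (cv2) and the standard library are available. Lean on these libraries where they do the work, as an engineer would, in place of code of your own. Each camera call takes 0.05 s, during which the arm holds its last target. There are 200 camera calls.

## Working session

There is one attempt and no reset: what is moved stays moved. The work goes in short steps, Python scripts to look and compute and a shell command to move; the robot and the scene stay as the last step left them, time stands still between calls to the robot, and variables do not carry over. Pictures are saved under pics/ and viewed, about 8 in all and at most 12, crops included, and the job is handed in when it is done.

```bash
mkdir -p pics; ls
cat > h.py <<'E'
import numpy as np, cv2, json
from cell import status, viewer, robot
def cam(n):
    c=viewer.read_camera(n); c['T']=np.linalg.inv(c['camera_from_world']); return c
def ray(c,u,v):
    d=np.array([(u-c['cx'])/c['fx'],-(v-c['cy'])/c['fy'],-1.]); return c['T'][:3,3],c['T'][:3,:3]@d
def onz(c,u,v,z):
    o,d=ray(c,u,v); return o+d*(z-o[2])/d[2]
def pts(c):
    v,u=np.mgrid[:480,:640]; r=c['range_z']
    P=np.stack([(u-c['cx'])/c['fx']*r,-(v-c['cy'])/c['fy']*r,-r],-1)
    return P@c['T'][:3,:3].T+c['T'][:3,3]
def proj(c,p):
    q=c['camera_from_world']@np.append(p,1); return c['cx']+c['fx']*q[0]/-q[2], c['cy']-c['fy']*q[1]/-q[2]
E
python3 - <<'E'
from h import *
for n in ['scene','side','wrist']:
    c=cam(n); cv2.imwrite(f'pics/{n}0.png',c['image'][...,::-1])
    print(n,[k for k in c],c['fx'],c['cx'],c['cy'],c['T'].round(3).tolist())
print(status.observe(),robot.pinch_z)
E
```

```text
pics
scene ['image', 'range_z', 'fx', 'fy', 'cx', 'cy', 'camera_from_world', 'T'] 612.2498410710077 323.7957248010407 241.88861343416042 [[0.702, 0.34, -0.626, -0.298], [-0.712, 0.315, -0.627, -0.933], [-0.016, 0.886, 0.463, 0.736], [0.0, 0.0, 0.0, 1.0]]
side ['image', 'range_z', 'fx', 'fy', 'cx', 'cy', 'camera_from_world', 'T'] 592.8257769433212 313.7401414074352 245.09807935598977 [[0.645, 0.653, -0.398, 0.05], [-0.764, 0.555, -0.328, -0.484], [0.007, 0.516, 0.857, 1.237], [0.0, 0.0, 0.0, 1.0]]
wrist ['image', 'range_z', 'fx', 'fy', 'cx', 'cy', 'camera_from_world', 'T'] 387.7803302596519 317.24584054650313 242.87990031441277 [[0.35, -0.908, -0.232, 0.122], [0.937, 0.339, 0.088, 0.515], [-0.001, -0.248, 0.969, 0.384], [0.0, 0.0, 0.0, 1.0]]
{'time': 0.15, 'qpos': array([ 1.06601489e+00,  3.42572367e-01,  1.52476492e+00,  1.35802061e-06,
        1.27540907e+00, -1.46001440e-01]), 'qvel': array([ 0.00059392, -0.00163862, -0.00166404,  0.00129089, -0.00120256,
       -0.00058934]), 'joint_efforts': array([ 1.52283999e-03, -4.31466222e+01, -2.44356126e+01,  7.17408280e-02,
        5.37349354e-02, -1.25127476e-04]), 'tool_pos': array([0.18418057, 0.49131944, 0.22621099]), 'tool_rot': array([-1.57193756e+00,  1.69129196e-04, -3.58780486e-01]), 'contact_force': array([-0.28539503, -0.60879708,  1.5289822 ]), 'torque': array([-0.00217215,  0.03533308, -0.0002707 ]), 'opening': 0.09172047752232089} 0.0188
```

View pics/scene0.png

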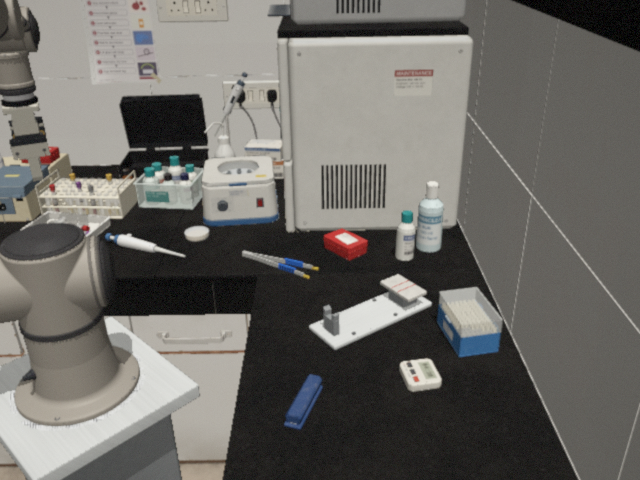

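View pics/side0.png

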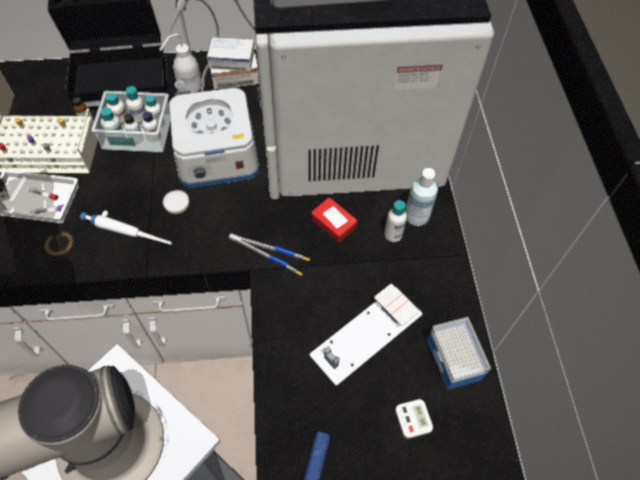

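The scene view shows the tweezers at about (245,255)–(318,268), with the stand at (310–432, 278–345). In the side view the tweezers run from their tail at (233,236) to tips at (308,259) and (300,273). There the post is at (331,355) and the white block at (398,305).

Run:
```python
from h import *
S={}
for n,box in [('scene',(240,245,330,285)),('side',(225,228,315,280))]:
    c=cam(n); S[n]=c; P=pts(c); im=c['image']; hsv=cv2.cvtColor(im,cv2.COLOR_RGB2HSV)
    np.set_printoptions(precision=4,suppress=True)
    m=np.zeros((480,640),bool); x0,y0,x1,y1=box; m[y0:y1,x0:x1]=1
    for nm,lo,hi,z in [('blue',(100,120,60),(130,255,255),.013),('yel',(15,90,90),(40,255,255),.010)]:
        k=(cv2.inRange(hsv,lo,hi)>0)&m
        N,L,st,ce=cv2.connectedComponentsWithStats(k.astype(np.uint8))
        for i in range(1,N):
            if st[i,4]>5: print(n,nm,st[i],ce[i],onz(c,*ce[i],z),'depth',np.median(P[L==i],0))
    bright=(im.min(-1)>90)&m
    vs,us=np.nonzero(bright); j=np.argsort(us)[:12]; print(n,'tail px',list(zip(us[j],vs[j])), [P[vs[i],us[i]] for i in j[:3]])
    # stand: depth points
    w=(P[...,0]>.3)&(P[...,0]<.85)&(P[...,1]>-.45)&(P[...,1]<.0)
    for lo,hi in [(.006,.014),(.041,.049),(.053,.064)]:
        k=(w&(P[...,2]>lo)&(P[...,2]<hi)).astype(np.uint8)
        N,L,st,ce=cv2.connectedComponentsWithStats(k)
        for i in range(1,N):
            if st[i,4]>8 :
                q=P[L==i]; r=cv2.minAreaRect(q[:,:2].astype(np.float32)*1000); print(n,lo,st[i],q.mean(0),r)
a=S['side']['image'][270:390,295:435]; b=S['side']['image'][222:292,220:320]
a=cv2.resize(a,None,fx=4,fy=4,interpolation=2); b=cv2.resize(b,(560,392),interpolation=2)
im=np.zeros((480,800,3),np.uint8); 
cv2.imwrite('pics/a.png',a[...,::-1]);cv2.imwrite('pics/b.png',b[...,::-1])
```

```text
scene blue [278 257  25  16 236] [290.339  264.7034] [0.5409 0.0216 0.013 ] depth [0.5533 0.0289 0.0073]
scene yel [312 266   7   5  25] [315. 268.] [ 0.5736 -0.0288  0.01  ] depth [ 0.5818 -0.0198  0.0025]
scene yel [303 274   7   5  24] [306.125  276.0833] [ 0.5333 -0.0403  0.01  ] depth [ 0.5412 -0.0307  0.0023]
scene tail px [(np.int64(242), np.int64(251)), (np.int64(242), np.int64(252)), (np.int64(242), np.int64(255)), (np.int64(242), np.int64(254)), (np.int64(242), np.int64(253)), (np.int64(243), np.int64(250)), (np.int64(243), np.int64(252)), (np.int64(243), np.int64(251)), (np.int64(243), np.int64(254)), (np.int64(243), np.int64(253)), (np.int64(243), np.int64(255)), (np.int64(244), np.int64(256))] [array([0.5101, 0.1668, 0.0087]), array([0.5046, 0.1597, 0.0107]), array([0.5036, 0.1594, 0.0027])]
scene 0.006 [416 242  20   9  65] [ 0.8351 -0.158   0.01  ] ((834.01416015625, -154.19387817382812), (19.42739486694336, 51.74964141845703), 14.702611923217773)
scene 0.006 [336 247  30  11  78] [ 0.6867 -0.0388  0.0101] ((688.1334228515625, -40.2496223449707), (41.35165786743164, 72
[... 10568 characters left out ...]
27344), (117.09602355957031, 4.01171875), 45.193275451660156)
side 0.053 [485 287  11  32  59] [ 0.7352 -0.4236  0.0584] ((736.5621337890625, -422.4005126953125), (76.16328430175781, 3.6142730712890625), 45.16630172729492)
side 0.053 [433 335  19  43  74] [ 0.5646 -0.4128  0.0582] ((566.5693359375, -410.220947265625), (96.54170227050781, 3.348043441772461), 54.35099411010742)
side 0.053 [324 346   7   8  33] [ 0.4204 -0.219   0.0583] ((420.6527099609375, -219.5308837890625), (15.139731407165527, 10.58202838897705), 4.706747531890869)
side 0.053 [332 357   8   6  26] [ 0.4162 -0.2471  0.0577] ((416.0538330078125, -246.18272399902344), (9.649493217468262, 12.993048667907715), 87.9804916381836)
```

View pics/a.png

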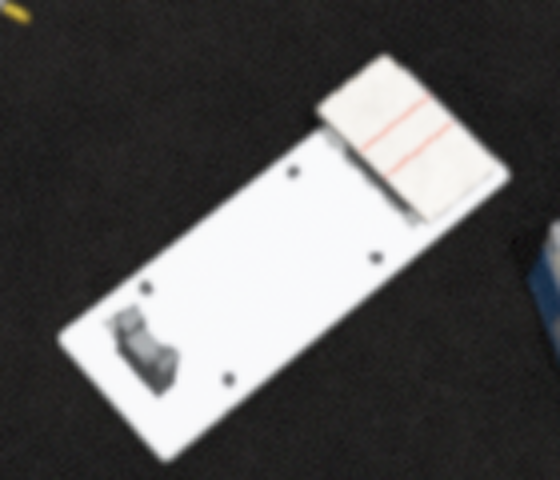

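The crop shows the stand clearly: post at lower left with its notch open along the stand axis, white block at upper right with two red lines. My first estimates are stand yaw −0.177, saddle (0.417,−0.2315) and gauge (0.605,−0.2647). The tweezers' grip is near (0.5476,0.0266) with yaw about −1.316. Next I move above them for a wrist look.

```bash
python3 -m pendant '[[[50.4,0,-30.7,0,0.957,0,9.18],[50.4,0,-30.7,0,0.957,0,9.18],[50.4,0,-30.7,0,0.957,0,9.18],[50.4,0,-30.7,0,0.957,0,9.18],[50.4,0,-30.7,0,0.957,0,9.18],[50.4,0,-30.7,0,0.957,0,9.18],[50.4,0,-30.7,0,0.957,0,9.18],[50.4,0,-30.7,0,0.957,0,9.18],[50.4,0,-30.7,0,0.957,0,9.18],[50.4,0,-30.7,0,0.957,0,9.18],[50.4,0,-30.7,0,0.957,0,9.18],[50.4,0,-30.7,0,0.957,0,9.18],[50.4,0,-30.7,0,0.957,0,9.18],[50.4,4,-30.7,0,0.957,0,9.18],[50.4,8,-30.7,0,0.957,0,9.18],[50.4,8,-30.7,0,0.957,0,9.18],[50.4,8,-30.7,0,0.957,0,9.18],[50.4,8,-30.7,0,0.957,0,9.18]]]' 12
cat > w.py <<'E'
from h import *
import sys
np.set_printoptions(precision=4,suppress=True)
c=cam('wrist'); P=pts(c); im=c['image']; hsv=cv2.cvtColor(im,cv2.COLOR_RGB2HSV)
cv2.imwrite('pics/%s.png'%sys.argv[1],im[...,::-1]); z0=float(sys.argv[2])
for nm,lo,hi,z in [('blue',(100,120,50),(130,255,255),.014),('yel',(18,90,90),(35,255,255),.006)]:
    k=cv2.inRange(hsv,lo,hi)
    N,L,st,ce=cv2.connectedComponentsWithStats(k)
    for i in range(1,N):
        if st[i,4]>40:
            p=onz(c,*ce[i],z0+z)
            if abs(p[0]-.55)<.2 and abs(p[1]+.1)<.3: print(nm,st[i],ce[i],p,np.median(P[L==i],0))
s=status.observe(); print(s['time'],s['tool_pos'],s['tool_rot'],s['opening'],s['contact_force'])
E
python3 w.py w1 0
```

```text
time: 2.05
tool_pos: [0.5497, 0.0275, 0.149]
tool_rot: [-1.567, -0.001, -1.315]
contact_force: [0.1, -0.5, 0.1]
opening: 0.0921
blue [328 197  11  65 453] [332.9205 229.4592] [0.5617 0.0327 0.014 ] [0.5619 0.0328 0.0135]
blue [290 198   9  65 481] [294.1289 230.4366] [0.5329 0.0243 0.014 ] [0.5329 0.0242 0.0134]
yel [287 289   6  17  70] [289.1857 297.7143] [ 0.5427 -0.0341  0.006 ] [ 0.5427 -0.035   0.0053]
yel [338 289   6  16  73] [340.6027 296.5342] [ 0.5837 -0.0223  0.006 ] [ 0.5839 -0.023   0.0053]
yel [  78  293   40   70 1394] [ 93.1621 328.1514] [ 0.3887 -0.1029  0.006 ] [0.4964 0.0441 0.2324]
yel [ 298  374  342   11 2272] [498.1149 380.6567] [ 0.7397 -0.0638  0.006 ] [0.581  0.0594 0.2412]
2.1 [0.5497 0.0274 0.1491] [-1.5669 -0.0013 -1.3154] 0.09180572325613667 [ 0.1175 -0.516   0.1032]
```

View pics/w1.png

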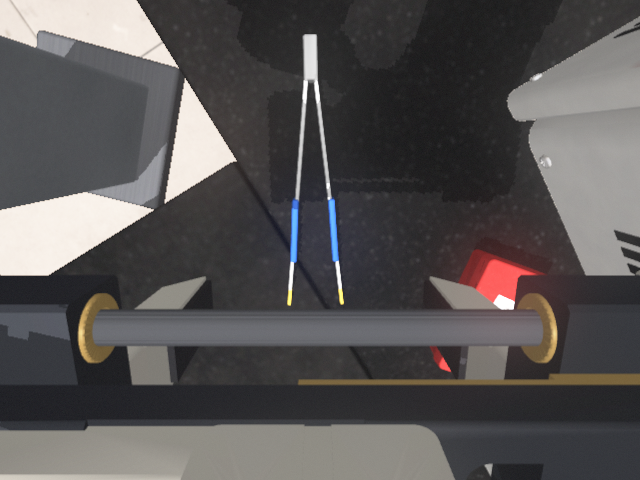

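The wrist view shows the tweezers with tail block at (310,58), blue grips at (294,230) and (333,229), and yellow tips at (289,298) and (341,297). The jaws straddle them well.

Run:
```python
from h import *
c=cam('wrist'); im=c['image'][30:90,300:322].min(-1)
v,u=np.nonzero(im>110); 
t=onz(c,u.mean()+300,v.mean()+30,.012); print(u.mean()+300,v.mean()+30,t)
tip=np.array([.5632,-.0282]); d=tip-t[:2]; print('yaw',np.arctan2(d[1],d[0]),np.hypot(*d))
s=status.observe(); g=np.array([.5473,.0285]); 
y=s['tool_rot'][2]; e=g-s['tool_pos'][:2]; print('shift x,z cm',100*(e@[np.cos(y),np.sin(y)]),100*(e@[-np.sin(y),np.cos(y)]))
```

```text
309.89261744966444 60.46442953020134 [0.51450103 0.144919   0.012     ]
yaw -1.2965793442393905 0.1798381983659419
shift x,z cm -0.1713755017762672 -0.1914950787989244
```

```bash
python3 -m pendant '[[[-0.17,5,-0.19,0,-0.019,0,6.5],[-0.17,9,-0.19,0,-0.019,0,6.5],[-0.17,12,-0.19,0,-0.019,0,6.5],[-0.17,13.5,-0.19,0,-0.019,0,6.5],[-0.17,14.2,-0.19,0,-0.019,0,6.5],[-0.17,14.6,-0.19,0,-0.019,0,6.5],[-0.17,14.6,-0.19,0,-0.019,0,6.5],[-0.17,14.6,-0.19,0,-0.019,0,6.5]]]' 20
python3 -m pendant '[[[0,0,0,0,0,0,4],[0,0,0,0,0,0,3.5],[0,0,0,0,0,0,3],[0,0,0,0,0,0,2.5],[0,0,0,0,0,0,2],[0,0,0,0,0,0,1.6],[0,0,0,0,0,0,1.6],[0,0,0,0,0,0,1.6],[0,0,0,0,0,0,1.6],[0,0,0,0,0,0,1.6],[0,0,0,0,0,0,1.6],[0,0,0,0,0,0,1.6]]]'; python3 w.py w2 0
```

```text
time: 2.95
tool_pos: [0.5471, 0.0283, 0.0019]
tool_rot: [-1.569, -0.001, -1.297]
contact_force: [0.5, 0.5, -0.5]
opening: 0.0649
time: 4.15
tool_pos: [0.5464, 0.0283, 0.0009]
tool_rot: [-1.57, -0.0, -1.297]
contact_force: [0.4, -0.2, 3.7]
opening: 0.016
blue [296 248  15  62 765] [302.8353 281.2105] [0.5375 0.04   0.014 ] [0.5375 0.0401 0.0136]
blue [324 248  16  62 743] [331.7631 281.2261] [0.5485 0.0431 0.014 ] [0.5485 0.0431 0.0135]
blue [299 346  13  24 214] [305.215  354.1308] [0.5469 0.0093 0.014 ] [0.547  0.0092 0.0136]
blue [323 346  13  23 153] [328.3922 352.9869] [0.5561 0.0124 0.014 ] [0.5559 0.0125 0.0134]
yel [266 294  11  69 390] [270.5974 326.9154] [0.5302 0.0132 0.006 ] [0.529  0.0556 0.0853]
yel [360 294   9  69 309] [364.4401 329.466 ] [0.5694 0.0231 0.006 ] [0.5479 0.06   0.0856]
yel [ 100  374  418   11 2911] [346.3483 380.2102] [ 0.5691 -0.0028  0.006 ] [0.5524 0.053  0.0928]
4.2 [0.5464 0.0283 0.0009] [-1.5703 -0.0001 -1.2968] 0.0162640861001099 [ 1.2601 -0.5075  3.0016]
```

View pics/w2.png

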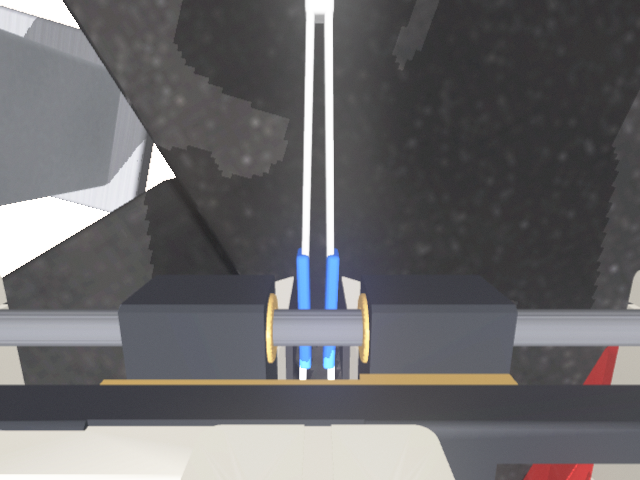

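Both grips are between the pads at (303–332, 248–369) and the opening holds at 16 mm. I lift and carry them over the stand.

```bash
python3 -m pendant '[[[0,-2,0,0,0,0,1.6],[0,-5,0,0,0,0,1.6],[0,-9,0,0,0,0,1.6],[0,-13,0,0,0,0,1.6],[0,-15,0,0,0,0,1.6],[0,-15,0,0,0,0,1.6]]]'
python3 -m pendant '[[[2.7,0,-0.8,0,-0.112,0,1.6],[5.4,0,-1.6,0,-0.224,0,1.6],[8.1,0,-2.5,0,-0.336,0,1.6],[10.8,0,-3.3,0,-0.448,0,1.6],[13.5,0,-4.1,0,-0.56,0,1.6],[16.2,0,-4.9,0,-0.672,0,1.6],[18.9,0,-5.8,0,-0.784,0,1.6],[21.6,0,-6.6,0,-0.896,0,1.6],[24.3,0,-7.4,0,-1.008,0,1.6],[26.96,0,-8.24,0,-1.12,0,1.6],[26.96,0,-8.24,0,-1.12,0,1.6],[26.96,0,-8.24,0,-1.12,0,1.6],[26.96,0,-8.24,0,-1.12,0,1.6]]]'
python3 w.py w3 0.15
python3 - <<'E'
from h import *
np.set_printoptions(precision=4,suppress=True)
for n in ['wrist','scene','side']:
    c=cam(n); P=pts(c)
    w=(abs(P[...,0]-.52)<.16)&(abs(P[...,1]+.25)<.1)
    for lo,hi,a in [(.041,.049,15),(.005,.014,300)]:
        N,L,st,ce=cv2.connectedComponentsWithStats((w&(P[...,2]>lo)&(P[...,2]<hi)).astype(np.uint8))
        for i in range(1,N):
            if st[i,4]>a: print(n,lo,st[i],np.median(P[L==i],0),cv2.minAreaRect(P[L==i][:,:2].astype(np.float32)*1000))
    hsv=cv2.cvtColor(c['image'],cv2.COLOR_RGB2HSV)
    red=((cv2.inRange(hsv,(0,45,90),(9,255,255))|cv2.inRange(hsv,(172,45,90),(180,255,255)))>0)
    v,u=np.nonzero(red)
    if len(u):
        q=np.array([onz(c,a,b,.045) for a,b in zip(u,v)]); k=np.hypot(q[:,0]-.605,q[:,1]+.2647)<.04; q=q[k]
        print(n,'red',k.sum(),q.mean(0) if k.sum() else '', cv2.minAreaRect(q[:,:2].astype(np.float32)*1000) if k.sum()>5 else '')
        if k.sum()>20:
            y=-.177; l=(q[:,:2]-[.605,-.2647])@[-np.sin(y),np.cos(y)]; x=(q[:,:2]-[.605,-.2647])@[np.cos(y),np.sin(y)]
            for s in (1,-1):
                m=(s*l>0); print(s,m.sum(),l[m].mean(),x[m].min(),x[m].max(),np.polyfit(x[m],l[m],1))
E
```

```text
time: 4.8
tool_pos: [0.5475, 0.0283, 0.1534]
tool_rot: [-1.566, -0.002, -1.297]
contact_force: [0.4, -0.7, 0.2]
opening: 0.016
time: 6.1
tool_pos: [0.5393, -0.2523, 0.1494]
tool_rot: [-1.569, 0.002, -0.177]
contact_force: [-0.0, -0.0, 0.2]
opening: 0.0161
blue [297 256  13  53 614] [303.0163 282.3127] [ 0.5252 -0.2552  0.164 ] [ 0.5258 -0.2554  0.1623]
blue [325 256  14  53 621] [331.7746 282.7617] [ 0.5274 -0.2442  0.164 ] [ 0.528  -0.2441  0.1623]
blue [  37  267   99   43 1810] [ 81.8309 287.247 ] [ 0.512  -0.3411  0.164 ] [ 0.5472 -0.4385  0.0277]
blue [299 346  12  23 252] [304.8333 356.4484] [ 0.5571 -0.2604  0.164 ] [ 0.558  -0.2607  0.1622]
blue [323 346  12  23 257] [328.284  356.6031] [ 0.5589 -0.2509  0.164 ] [ 0.5599 -0.2511  0.1621]
yel [358 296  11  66 375] [364.768 324.672] [ 0.5514 -0.2337  0.156 ] [ 0.511  -0.2373  0.2347]
yel [266 301   7  61 274] [268.9526 331.6752] [ 0.5474 -0.2745  0.156 ] [ 0.5091 -0.2568  0.2353]
6.15 [ 0.5395 -0.2522  0.1499] [-1.5698  0.0015 -0.1767] 0.01603770733409178 [-0.3934 -0.3154 -0.681 ]
wrist 0.041 [288  41  18  26 141] [ 0.4213 -0.2
[... 2204 characters left out ...]
53516)
1 12 0.012568938446199643 -0.020660739661736052 0.028695434366512767 [0.0409 0.0123]
-1 13 -0.00728632154856554 -0.02101913654040698 0.027770996913095914 [ 0.0303 -0.0074]
side 0.041 [390 305   7   7  20] [ 0.5942 -0.2659  0.0441] ((595.07177734375, -265.9001770019531), (20.13004493713379, 6.051785945892334), 77.02800750732422)
side 0.041 [324 350  11   9  46] [ 0.4188 -0.2292  0.0443] ((419.5614013671875, -226.75033569335938), (20.957950592041016, 14.07823371887207), 79.81307983398438)
side 0.005 [ 310  307  112   79 2652] [ 0.4905 -0.2526  0.0084] ((519.5953979492188, -251.3419189453125), (90.9101333618164, 257.50860595703125), 79.63116455078125)
side red 4 [ 0.5948 -0.2732  0.045 ]
```

View pics/w3.png

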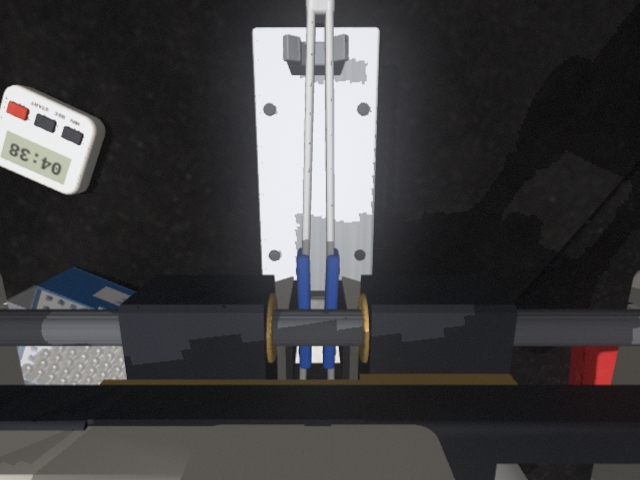

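The tweezers hang straight over the stand, tail at (318,10) over the post and tips over the block. The lateral error is under 1 mm; the along-stand correction is +3 mm. I go partway down, then check for tail droop.

```bash
python3 -m pendant '[[[0.1,3,0,0,0,0,1.6],[0.3,6,0,0,0,0,1.6],[0.3,8,0,0,0,0,1.6],[0.3,8.5,0,0,0,0,1.6],[0.3,8.5,0,0,0,0,1.6],[0.3,8.5,0,0,0,0,1.6]]]'
python3 - <<'E'
from h import *
np.set_printoptions(precision=4,suppress=True)
c=cam('wrist'); P=pts(c); im=c['image']
w=(abs(P[...,0]-.48)<.13)&(abs(P[...,1]+.24)<.03)&(P[...,2]>.066)&(P[...,2]<.09)
q=P[w]; s=status.observe(); t=s['tool_pos']; print(t,s['tool_rot'])
x=(q[:,:2]-t[:2])@[.9847,-.1741]; l=(q[:,:2]-t[:2])@[.1741,.9847]
for a in range(-145,70,15):
    k=(x*1000>a)&(x*1000<=a+15)
    if k.sum()>5: print(a,k.sum(),np.percentile(q[k,2],[10,50,90]),l[k].min(),l[k].max())
for n,b in (('side',(250,400,290,440)),):
    d=cam(n)['image'][b[0]:b[1],b[2]:b[3]]; cv2.imwrite('pics/s4.png',cv2.resize(d,None,fx=4,fy=4,interpolation=2)[...,::-1])
E
```

```text
time: 6.9
tool_pos: [0.5435, -0.2542, 0.067]
tool_rot: [-1.571, -0.002, -0.177]
contact_force: [-0.4, 0.1, -0.7]
opening: 0.0161
[ 0.5436 -0.2544  0.0672] [-1.5717 -0.0025 -0.1767]
-115 1012 [0.0758 0.0774 0.0784] -0.003681308742454738 0.0062387057989037155
-100 824 [0.0764 0.0775 0.0784] -0.004032519426657933 0.005996342769436734
-85 753 [0.0762 0.0775 0.0784] -0.004119388009140115 0.006128820365304116
-70 692 [0.0766 0.0776 0.0785] -0.004650673398197517 0.006291890198193844
-55 634 [0.0765 0.0776 0.0785] -0.005142963713686904 0.006462961579531372
-40 632 [0.0764 0.0776 0.0785] -0.0056849834091347255 0.006996401482848901
-25 1648 [0.0734 0.0795 0.0842] -0.017260380857801464 0.017985297492535784
-10 781 [0.0745 0.0797 0.0845] -0.009956361151276195 0.010872547724474156
5 283 [0.0786 0.0797 0.0807] -0.007336862145606277 0.00784879168685311
20 410 [0.0754 0.0792 0.0803] -0.007196902059425406 0.007683551943734563
```

No droop: the blade tops are level at 77.5 mm, so the underside sits 1.7 mm below the TCP. I lower onto the stand and nudge +1 mm laterally.

```bash
python3 -m pendant '[[[0,0.3,0.1,0,0,0,1.6],[0,0.8,0.1,0,0,0,1.6],[0,1.3,0.1,0,0,0,1.6],[0,1.7,0.1,0,0,0,1.6],[0,1.9,0.1,0,0,0,1.6],[0,1.9,0.1,0,0,0,1.6],[0,1.9,0.1,0,0,0,1.6]]]'
python3 - <<'E'
from h import *
np.set_printoptions(precision=4,suppress=True)
s=status.observe(); print(s['tool_pos'],s['tool_rot'],s['contact_force'])
d=cam('side')['image'][255:395,290:440]; e=cam('scene')['image'][255:355,300:440]
a=cv2.resize(d,(400,373),interpolation=2); b=cv2.resize(e,(400,286),interpolation=2); b=cv2.copyMakeBorder(b,0,87,0,0,0)
cv2.imwrite('pics/s5.png',np.hstack([a,b])[...,::-1])
E
```

```text
time: 7.7
tool_pos: [0.543, -0.2531, 0.0467]
tool_rot: [-1.571, 0.0, -0.177]
contact_force: [-0.8, 0.5, -1.2]
opening: 0.016
[ 0.543  -0.2531  0.0467] [-1.5707  0.     -0.1768] [-0.7905  0.5224 -1.1619]
```

View pics/s5.png

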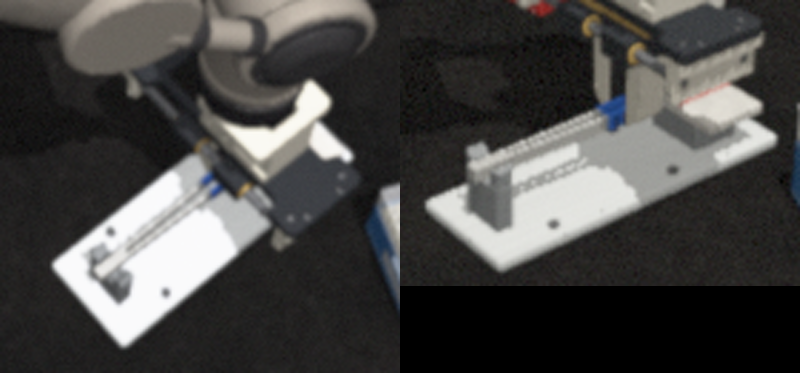

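The tail sits in the notch in both crops, at (105,265) left and (490,160) right. I settle 1 mm more, open to release, rise slightly and look.

```bash
python3 -m pendant '[[[0,0.1,0,0,0,0,1.6],[0,0.1,0,0,0,0,1.6],[0,0.1,0,0,0,0,1.6]]]'
python3 -m pendant '[[[0,0,0,0,0,0,1.9],[0,0,0,0,0,0,2.2],[0,0,0,0,0,0,2.5],[0,0,0,0,0,0,2.8],[0,0,0,0,0,0,3.1],[0,0,0,0,0,0,3.4],[0,0,0,0,0,0,4],[0,0,0,0,0,0,5],[0,0,0,0,0,0,6],[0,0,0,0,0,0,6],[0,0,0,0,0,0,6],[0,0,0,0,0,0,6]]]'
cat > m.py <<'E'
from h import *
np.set_printoptions(precision=4,suppress=True)
s=status.observe(); t=s['tool_pos']; print(s['time'],t,s['tool_rot'],s['contact_force'],s['opening'])
c=cam('wrist'); P=pts(c)
w=(abs(P[...,0]-.48)<.18)&(abs(P[...,1]+.24)<.06)&(P[...,2]>.0525)&(P[...,2]<.0605)
q=P[w]; L0=-.1545
x=q[:,:2]@[.9847,-.1741]-.5775; l=q[:,:2]@[.1741,.9847]-L0
for a in range(-145,60,15):
    k=(x*1000>a)&(x*1000<=a+15)&(abs(l)<.03)
    if k.sum()>5: print(a,k.sum(),np.percentile(q[k,2],[10,50,90]),np.percentile(l[k],[1,99])*1000)
E
python3 m.py
```

```text
time: 8.1
tool_pos: [0.5431, -0.2531, 0.0459]
tool_rot: [-1.571, -0.0, -0.177]
contact_force: [0.4, 0.4, 0.5]
opening: 0.016
time: 9.3
tool_pos: [0.5429, -0.253, 0.0456]
tool_rot: [-1.571, 0.0, -0.177]
contact_force: [0.4, 0.0, 0.0]
opening: 0.0603
9.3 [ 0.5429 -0.253   0.0456] [-1.5706  0.0001 -0.1768] [0.3773 0.046  0.0254] 0.06025243767336315
-115 953 [0.0553 0.0566 0.0575] [-4.4243  6.2053]
-100 834 [0.0555 0.0566 0.0575] [-6.0011  7.6564]
-85 776 [0.0556 0.0567 0.0575] [-7.9136  9.1206]
-70 695 [0.0556 0.0567 0.0575] [-9.3412 10.8186]
-55 660 [0.0556 0.0566 0.0575] [-11.0959  12.2516]
-40 608 [0.0556 0.0566 0.0574] [-12.9165  13.7454]
-25 971 [0.0563 0.0583 0.0593] [-16.3079  17.0889]
-10 681 [0.056  0.0585 0.0595] [-29.9485  29.7037]
5 216 [0.0577 0.0586 0.0595] [-18.3638  18.8049]
20 496 [0.0543 0.0581 0.0592] [-19.4956  20.0009]
```

Released: the tweezers lie level with underside about 45 mm, opened symmetrically about the stand line. I rise for a clear look at the red lines and tips.

```bash
python3 -m pendant '[[[0,-2,0,0,0,0,6],[0,-5,0,0,0,0,6.5],[-1,-8,0,0,0,0,6.5],[-3,-11,0,0,0,0,6.5],[-5,-12,0,0,0,0,6.5],[-5,-12,0,0,0,0,6.5],[-5,-12,0,0,0,0,6.5],[-5,-12,0,0,0,0,6.5]]]'
python3 - <<'E'
from h import *
np.set_printoptions(precision=4,suppress=True)
for n in ('wrist','side','scene'):
    c=cam(n); im=c['image']; hsv=cv2.cvtColor(im,cv2.COLOR_RGB2HSV)
    if n=='wrist': cv2.imwrite('pics/w6.png',cv2.resize(im[180:420,160:480],(800,600),interpolation=2)[...,::-1])
    for nm,lo,hi,z,ds in [('blue',(100,120,50),(130,255,255),.057,0),('yel',(18,80,80),(35,255,255),.050,0),('red',(0,40,90),(12,255,255),.045,0),('red2',(170,40,90),(180,255,255),.045,0)]:
        v,u=np.nonzero(cv2.inRange(hsv,lo,hi))
        if not len(u): continue
        q=np.array([onz(c,a,b,z) for a,b in zip(u,v)]); x=q[:,:2]@[.9847,-.1741]-.5775; l=q[:,:2]@[.1741,.9847]+.1545
        for s in (1,-1):
            k=(s*l>0)&(abs(l)<.03)&(x>-.03)&(x<.095)
            if k.sum()>4:
                 print(n,nm,s,k.sum(),'l mean %.2f'%(1000*l[k].mean()),'x',x[k].min()*1000,x[k].max()*1000,'fit',np.polyfit(x[k]-.065,l[k]*1000,1))
E
```

```text
time: 10.15
tool_pos: [0.4941, -0.2442, 0.1648]
tool_rot: [-1.57, 0.001, -0.177]
contact_force: [0.3, -0.4, 0.7]
opening: 0.0648
wrist blue 1 179 l mean 14.80 x -21.13534839407427 3.052598570863041 fit [52.3034 18.673 ]
wrist blue -1 175 l mean -14.18 x -21.914893862348016 3.032561114426846 fit [-63.9107 -18.9147]
wrist yel 1 136 l mean 18.28 x 54.663039355987486 70.82454244676062 fit [-455.7431   18.8097]
wrist yel -1 136 l mean -18.16 x 55.5159226014047 70.79882152410278 fit [444.9863 -18.8221]
wrist red 1 72 l mean 10.19 x 41.72331416387698 71.43163651060792 fit [ 6.8111 10.2462]
wrist red -1 80 l mean -9.78 x 41.7083325453097 71.41528304461286 fit [ 7.497 -9.733]
side yel -1 7 l mean -14.04 x -11.674853105495986 -3.5816231991581127 fit [142.8282  -3.6808]
scene blue 1 119 l mean 11.39 x -27.328074748174668 23.35960686196792 fit [161.1966  22.1703]
scene blue -1 115 l mean -16.30 x -27.828199090131346 21.991741693649924 fit [-54.0931 -19.9886]
scene yel 1 9 l mean 20.72 x 51.56614013447014 63.86222350042481 fit [261.6385  22.6331]
scene yel -1 14 l mean -21.68 x 47.84877321031311 64.17255249377673 fit [ 88.5394 -20.8674]
scene red 1 15 l mean 11.80 x 43.69094690423714 91.94765823323792 fit [-9.3414 11.8438]
scene red -1 16 l mean -8.28 x 63.04260612111712 92.08944798829899 fit [45.3758 -8.8573]
```

View pics/w6.png

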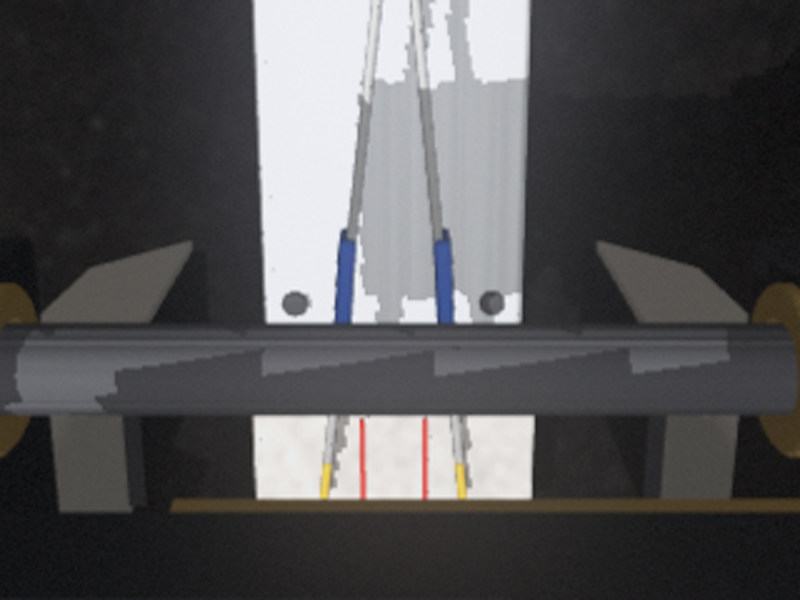

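The wrist crop shows the tips at (325,497) and (461,497), straddling the red lines at (363) and (425), centred to about 0.3 mm. I go down to the proper grip height and squeeze to about 20.5 mm first.

```bash
python3 -m pendant '[[[3,2,0.03,0,0,0,6.5],[5,4,0.03,0,0,0,6.5],[5,7,0.03,0,0,0,6.5],[5,10,0.03,0,0,0,6.5],[5,12,0.03,0,0,0,6.5],[5,13,0.03,0,0,0,6.5],[5,13.2,0.03,0,0,0,6.5],[5,13.2,0.03,0,0,0,6.5],[5,13.2,0.03,0,0,0,6.5]]]' 20
python3 m.py
```

```text
time: 11.2
tool_pos: [0.5437, -0.2532, 0.0349]
tool_rot: [-1.571, -0.002, -0.177]
contact_force: [-0.4, 0.6, 1.2]
opening: 0.0652
11.2 [ 0.5437 -0.2532  0.0349] [-1.5715 -0.002  -0.1768] [-0.4492  0.5885  1.183 ] 0.06516512411937207
-115 624 [0.0551 0.0565 0.0575] [-4.4382  6.3241]
-100 993 [0.0555 0.0566 0.0575] [-6.1592  7.5563]
-85 914 [0.0556 0.0566 0.0575] [-7.7058  9.1028]
-70 828 [0.0556 0.0566 0.0575] [-9.3383 10.7439]
-55 775 [0.0555 0.0566 0.0575] [-11.0863  12.2494]
-40 711 [0.0556 0.0567 0.0575] [-12.7534  13.8   ]
-25 1110 [0.0563 0.0584 0.0593] [-16.2714  16.9769]
-10 398 [0.057  0.0585 0.0595] [-16.8731  17.5602]
5 581 [0.0573 0.0587 0.0594] [-18.2783  18.6715]
20 311 [0.0573 0.0586 0.0594] [-18.5182  19.2574]
```

```bash
python3 -m pendant '[[[0,0.15,0,0,0,0,5],[0,0.15,0,0,0,0,4],[0,0.15,0,0,0,0,3.6],[0,0.15,0,0,0,0,3.3],[0,0.15,0,0,0,0,3],[0,0.15,0,0,0,0,2.7],[0,0.15,0,0,0,0,2.4],[0,0.15,0,0,0,0,2.2],[0,0.15,0,0,0,0,2.05],[0,0.15,0,0,0,0,2.05],[0,0.15,0,0,0,0,2.05],[0,0.15,0,0,0,0,2.05],[0,0.15,0,0,0,0,2.05]]]' 20
python3 m.py
python3 - <<'E'
from h import *
d=cam('scene')['image'][255:355,310:440]; e=cam('side')['image'][265:365,340:440]; w=cam('wrist')['image']
print([ (k,) for k in ()])
a=cv2.resize(d,(520,400),interpolation=2); b=cv2.resize(e,(280,280),interpolation=2); b=cv2.copyMakeBorder(b,0,120,0,0,0)
cv2.imwrite('pics/s7.png',np.hstack([a,b])[...,::-1])
E
```

```text
time: 12.55
tool_pos: [0.5431, -0.2528, 0.0323]
tool_rot: [-1.571, -0.0, -0.177]
contact_force: [0.9, -0.2, 2.2]
opening: 0.0206
12.55 [ 0.5431 -0.2528  0.0323] [-1.5708 -0.0004 -0.1768] [ 0.9449 -0.2224  2.2379] 0.020613532057091027
-115 577 [0.0552 0.0566 0.0575] [-3.7521  5.8993]
-100 1009 [0.0556 0.0566 0.0576] [-4.5319  6.351 ]
-85 918 [0.0555 0.0566 0.0575] [-5.2811  6.8752]
-70 833 [0.0557 0.0567 0.0576] [-5.8418  7.3947]
-55 777 [0.0556 0.0567 0.0576] [-6.7186  7.9307]
-40 714 [0.0556 0.0566 0.0575] [-7.2819  8.4906]
-25 1132 [0.0565 0.0584 0.0593] [-9.8708 10.7901]
-10 667 [0.0538 0.058  0.0595] [-18.0302  18.9585]
5 733 [0.0577 0.0586 0.0594] [-9.8582 10.6963]
20 187 [0.0571 0.0585 0.0593] [-10.2093  10.6906]
[]
```

View pics/s7.png

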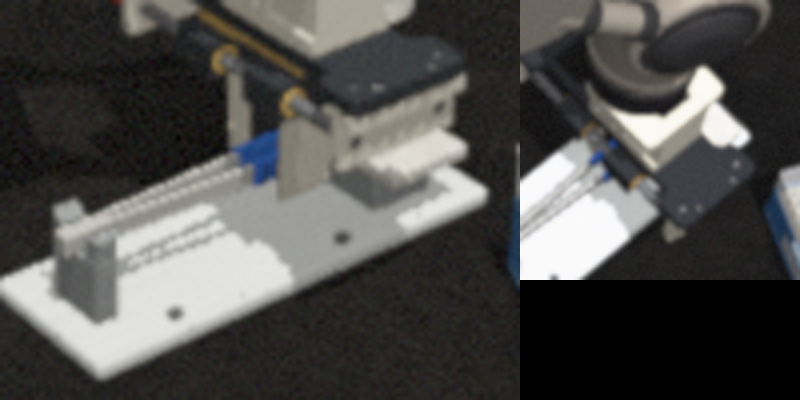

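The tips are hidden from all three cameras by the gripper body. The view confirms the tail in the notch and the tips end on the block. I judge the gap from the blade angles (44 mm free serves as calibration; the blades pivot at ±3 mm with a 180 mm arm). First to about 20.0 mm opening, then a regression.

```bash
python3 -m pendant '[[[0,0,0,0,0,0,2.0],[0,0,0,0,0,0,2.0],[0,0,0,0,0,0,2.0],[0,0,0,0,0,0,2.0],[0,0,0,0,0,0,2.0]]]' 20
cat > g.py <<'E'
from h import *
np.set_printoptions(precision=4,suppress=True)
s=status.observe(); print(s['time'],s['tool_pos'],s['contact_force'],s['opening'])
R=[]
for _ in range(6):
    c=cam('wrist'); P=pts(c)
    q=P[(P[...,2]>.0548)&(P[...,2]<.0585)&(abs(P[...,1]+.24)<.04)]
    x=q[:,:2]@[.9847,-.1741]-.5790; l=q[:,:2]@[.1741,.9847]+.1545
    o=[]
    for sg in (1,-1):
        k=(x>-.100)&(x<-.033)&(sg*(l-.0008)>.0015)&(abs(l)<.02); f=np.polyfit(x[k],l[k],1)
        for _ in range(3): k2=k&(abs(l-np.polyval(f,x))<.0022); f=np.polyfit(x[k2],l[k2],1)
        o+=[f[0],np.polyval(f,-.115)*1e3,np.polyval(f,.065)*1e3]
    R.append(o)
m=np.mean(R,0); print('left slope,l@pivot,l@tip',m[:3],'right',m[3:],'sd',np.std(R,0).round(4))
th=(m[0]-m[3])/2; print('theta',th,'gap by slope',2*(3+180*np.sin(th)),'gap extrap',m[2]-m[5],'centre at tip',(m[2]+m[5])/2)
E
python3 g.py
```

```text
time: 13.25
tool_pos: [0.5431, -0.2528, 0.0323]
tool_rot: [-1.571, -0.0, -0.177]
contact_force: [1.7, -0.8, 4.5]
opening: 0.0201
13.25 [ 0.5431 -0.2528  0.0323] [ 1.6899 -0.7975  4.5161] 0.02007316123079512
left slope,l@pivot,l@tip [ 0.0346  3.9292 10.1492] right [ -0.0454  -1.9057 -10.0721] sd [0.0001 0.0032 0.014  0.0002 0.0083 0.0202]
theta 0.03996222131478252 gap by slope 20.382570849050644 gap extrap 20.22129110539638 centre at tip 0.03856441456717086
```

The regression gives a gap of 20.2–20.4 mm and a tip centre within 0.2 mm of the lines' centre. I trim slightly and hold for 3.5 s.

```bash
python3 -m pendant '[[[0,0,0,0,0,0,1.98],[0,0,0,0,0,0,1.98],[0,0,0,0,0,0,1.98],[0,0,0,0,0,0,1.98],[0,0,0,0,0,0,1.98],[0,0,0,0,0,0,1.98],[0,0,0,0,0,0,1.98],[0,0,0,0,0,0,1.98],[0,0,0,0,0,0,1.98],[0,0,0,0,0,0,1.98],[0,0,0,0,0,0,1.98],[0,0,0,0,0,0,1.98],[0,0,0,0,0,0,1.98],[0,0,0,0,0,0,1.98],[0,0,0,0,0,0,1.98]]]' 20
python3 g.py
python3 -m pendant '[[[0,0,0,0,0,0,1.98],[0,0,0,0,0,0,1.98],[0,0,0,0,0,0,1.98],[0,0,0,0,0,0,1.98],[0,0,0,0,0,0,1.98],[0,0,0,0,0,0,1.98],[0,0,0,0,0,0,1.98],[0,0,0,0,0,0,1.98],[0,0,0,0,0,0,1.98],[0,0,0,0,0,0,1.98],[0,0,0,0,0,0,1.98],[0,0,0,0,0,0,1.98],[0,0,0,0,0,0,1.98],[0,0,0,0,0,0,1.98],[0,0,0,0,0,0,1.98],[0,0,0,0,0,0,1.98],[0,0,0,0,0,0,1.98],[0,0,0,0,0,0,1.98],[0,0,0,0,0,0,1.98],[0,0,0,0,0,0,1.98]]]' 20
python3 g.py
```

```text
time: 15.05
tool_pos: [0.5431, -0.2528, 0.0323]
tool_rot: [-1.571, -0.0, -0.177]
contact_force: [0.9, -1.4, 4.8]
opening: 0.0201
15.05 [ 0.5431 -0.2528  0.0323] [ 0.8724 -1.3824  4.8434] 0.02007769489663623
left slope,l@pivot,l@tip [0.0336 3.9405 9.9971] right [-0.0445 -1.8996 -9.9113] sd [0.0001 0.0027 0.0114 0.0001 0.0036 0.0113]
theta 0.03907846347496312 gap by slope 20.06466645940526 gap extrap 19.908404561828206 centre at tip 0.042867542132371206
time: 17.35
tool_pos: [0.5431, -0.2528, 0.0323]
tool_rot: [-1.571, -0.0, -0.177]
contact_force: [0.3, -0.9, 5.3]
opening: 0.02
17.35 [ 0.5431 -0.2528  0.0323] [ 0.286  -0.8505  5.2823] 0.019975381195689354
left slope,l@pivot,l@tip [0.0336 3.9452 9.987 ] right [-0.0445 -1.9034 -9.9083] sd [0.0002 0.0091 0.0199 0.0001 0.0065 0.0161]
theta 0.039018322104184155 gap by slope 20.0430320702228 gap extrap 19.89521114261423 centre at tip 0.039347886265937326
```

```bash
python3 -c "
from cell import robot
print(robot.hand_in())"
```

```text
the job is handed in; nothing more can be done
None
```

I laid the tweezers on the stand with the tail in the notch and the tips on the white block, and let them spring open there. I then squeezed the blue grips to about 20 mm between the tips, held that gap for more than 3 s, and handed the job in still squeezing, at about 17.5 s.

- **Gap:** the last two checks, about 2 s apart, gave 20.06 and 20.04 mm from the blade angles, or 19.91 and 19.90 mm by extending the blades to the tips. Finger opening was 20.0 mm.
- **Position on the lines:** the middle of the tips was about 0.2 mm from the middle between the red lines.
- **Not seen directly:** the gripper hid the tips from all three cameras during the final squeeze. The gap and centring come from the wrist camera's view of the blades and an earlier clear view of the lines, so tip-on-line was not confirmed by eye.
- **Forces:** the last reading was about 5 N upward on the tool, suggesting the grip presses the tweezers lightly onto the stand; I left it.
- **Other things:** the path stayed clear of them, but I took no final picture to confirm that none had moved.

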